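# Change worn chair arm pads for new ones

## Robot

A 6-joint arm with a two-finger parallel gripper is mounted at the origin on the work surface. World frame = base frame: x ahead of the robot, y to its left, z up, the work surface at z = 0. Lengths are in m, angles in degrees, forces in N, time in s.
With the tool pointing down it reaches from about 0.25 to 0.725 m from the base axis. Payload 9.7 kg.
Tool frame: the origin (TCP) lies midway between the tips of the shut fingers; the grasp point (between the pads) lies bot.hold_point_z behind it (bot.hold_point_z is the distance from the TCP to the grasp point, in m); z points along the fingers, y is the line along which they close (so a half turn about z gives the same grasp; the last joint's range is limited). The gripper opens to 85 mm and grips with 20 to 120 N. Pads are 22 mm wide; open, the fingers measure 114 mm over their backs; the gripper's body (76 mm by 85 mm) begins 54 mm behind the grasp point. The pads swing forward as they close: fully open they stand 13 mm farther back than shut.
Start: joints at [-73.052, 4.979, 10.078, 95.1, 0, 90], TCP at [0.16, -0.526, 0.231] pointing down, gripper open.
Joint ranges: [-179.16, 179.16], [-48.56, 103.87], [-65.8, 70.77], [-126.05, 130.52], [-82.76, 87.17], [-180, 180]. Speed limits (degrees/s): [127.2, 127.2, 147.25, 180, 180, 180].

## Interface

Orientations are given as [roll, pitch, yaw] about the fixed x, y, z axes, in that order (R = Rz(yaw) Ry(pitch) Rx(roll)).
In Python, from workcell import bot, camera, camera_model, ticket gives the robot as it stands.
- The arm moves only by the tool send_rows, never from a script. Its argument "targets" is text: rows parted by semicolons, each of 5 numbers parted by spaces: the shift along the tool's x, y, z in mm, then the turn about the tool's z in degrees, then the closure in counts, from 0 (fully open) to 255 (shut). A call has 1 to 20 rows; each row is the pose to reach, as a shift and turn from the pose commanded when the call began, along the tool's axes at that moment; what a row does not reach only later rows make up. A row lasts 1/8 s, in which the tool goes at most 62.5 mm and 10.7 degrees, less where a joint would pass 70% of its speed; a pose out of reach is approached as far as the arm can. A call with a gripper value outside its range is refused whole. The fingers move at their own pace and stop on an object; "newtons" is the grip in N (left out, the last holds). Time passes only in rows, so rows that repeat a pose let the fingers close. It gives the time, the measured TCP pose, the force, the opening and the grip force at its end, in the units of the state.
- bot.get_obs(): the state, without advancing time (a new reading comes with each control period).
- camera(name): name is "side" or "top" or "wrist"; returns the picture (480x640x3 uint8, blue, green, red); there is no depth.
- camera_model(name): a dict with "K" (3x3 intrinsics, pixels), "pose" (4x4, takes a point from camera to world coordinates); the wrist camera has in their place "T_tool_cam" (4x4, takes a point from camera to tool coordinates, whose origin is the TCP and whose axes are the flange's). Camera axes: x right, y down, z forward; pixel columns grow to the right and rows downward; lengths in m; the calibration is good to about 2 mm. A picture is of the moment at which its call begins: read the wrist's pose just before it. camera_model takes no time and is no camera call.
- ticket.job_done(): hands the job in; it is judged then, once.
The state is a dict: "time": time; "q": joint angles; "qd": joint speeds; "joint_efforts": joint torques, N m; "ee_pos": TCP position; "tcp_rot": TCP orientation; "wrist_force": force on the tool from outside, world axes, zero at the start; "torque": the same for the moment, N m; "opening": finger opening in m; "grasp_force": force on a finger pad.
Only numpy, scipy, OpenCV 4.12 (cv2) and the standard library are available. Lean on these libraries where they do the work, as an engineer would, in place of code of your own. Each camera call takes 0.05 s, during which the arm holds its last target. There are 200 camera calls.

## Task

Change the pads on the two chair arms: the new blue pad goes on the light-grey arm and the new black pad on the black arm, each lying flat and centred along its seat. Lay the two worn pads, the ones with orange foam showing through the split cover, flat in the two packing trays the new pads came in, one in each tray (no matter which), so they can go off for re-covering. Both arms and both trays are taken at the start, so park a pad on the green cutting mat or on clear bench on the way, and leave the coffee cup standing where it is.

Things in the scene. Friction and masses are not known exactly. Their poses are not given: they have to be found in the camera images.
- new_blue_mid (a point): New pad, plain bright blue top. Arm pad 200 x 60 x 25 mm with rounded edges, about 0.18 kg, rigid to the grip and the same either way round; the point is its centre, 12.5 mm above its flat underside; x runs along its 200 mm length, y across its 60 mm width, z up. At the start it lies flat, right side up, in one of the packing trays.
- new_black_mid (a point): New pad, plain black top. Arm pad 200 x 60 x 25 mm with rounded edges, about 0.18 kg, rigid to the grip and the same either way round; the point is its centre, 12.5 mm above its flat underside; x runs along its 200 mm length, y across its 60 mm width, z up. At the start it lies flat, right side up, in the other packing tray.
- worn_blue_mid (a point): Worn pad, faded blue with a ragged orange patch of foam along the middle of its top. Arm pad 200 x 60 x 25 mm with rounded edges, about 0.18 kg, rigid to the grip and the same either way round; the point is its centre, 12.5 mm above its flat underside; x runs along its 200 mm length, y across its 60 mm width, z up. At the start it lies flat, right side up, on the light-grey arm.
- worn_black_mid (a point): Worn pad, faded black with a ragged orange patch of foam along the middle of its top. Arm pad 200 x 60 x 25 mm with rounded edges, about 0.18 kg, rigid to the grip and the same either way round; the point is its centre, 12.5 mm above its flat underside; x runs along its 200 mm length, y across its 60 mm width, z up. At the start it lies flat, right side up, on the black arm.
- rest_grey_seat (a point): Light-grey T-shaped office-chair arm, clamped upright in a plywood block (110 x 92 mm, 58 mm high) and fixed to the bench. Its flat level pad seat is 216 x 72 mm, 100 mm above the bench, with a nose of the same colour that sticks out 28 mm further at the +x end, level with the seat (a 2.5 mm high button on it begins 116 mm from the centre). The point is the centre of the seat's upper face; x runs along the seat, z up. A pad belongs centred on this point, its length along x.
- rest_black_seat (a point): Black T-shaped office-chair arm, clamped upright in a plywood block (110 x 92 mm, 58 mm high) and fixed to the bench. Its flat level pad seat is 216 x 72 mm, 100 mm above the bench, with a nose of the same colour that sticks out 28 mm further at the +x end, level with the seat (a 2.5 mm high button on it begins 116 mm from the centre). The point is the centre of the seat's upper face; x runs along the seat, z up. A pad belongs centred on this point, its length along x.
- tray_brown_floor (a point): Brown card packing tray for one arm pad, fixed to the bench: a flat floor 234 x 86 mm, 4 mm thick, with a 4 mm thick upright flap across each end (26 mm high over the bench, 226 mm clear between the flaps); the long sides are open. The point is the centre of the floor's upper face, 4 mm above the bench; x runs along its length, z up. A pad lies in it lengthwise, between the flaps.
- tray_white_floor (a point): White card packing tray for one arm pad, fixed to the bench: a flat floor 234 x 86 mm, 4 mm thick, with a 4 mm thick upright flap across each end (26 mm high over the bench, 226 mm clear between the flaps); the long sides are open. The point is the centre of the floor's upper face, 4 mm above the bench; x runs along its length, z up. A pad lies in it lengthwise, between the flaps.
- mat_top (a point): Green cutting mat with a pale grid, 230 x 100 x 3 mm, fixed to the bench, empty: the free spot. The point is the centre of its upper face, 3 mm above the bench; x runs along its 230 mm length, z up.
- cup_mid (a point): Black paper coffee cup with a red band and a white lid, 99 mm high, 56 mm across the foot and 82 mm across the lid, loose, about 0.22 kg. The point is on its axis, 50 mm above its foot; z up. Not to be moved.
Mind the look-alikes: they are no part of the job. Of the things that look like the part that bears new_blue_mid, the middle-sized one is meant.

How it is judged:
By the outcome, as a careful person would: the job done as asked, in the order asked, and still so for the second after the job is handed in, with the robot touching nothing.
It also fails if it takes over 138 s, if anything falls off the work surface, if the arm or the gripper's body presses on something with over 40 N, if the wrist force passes 120 N, or if a joint passes its speed limit or range.

## Working session

There is one attempt and no reset: what is moved stays moved. The work goes in short steps, Python scripts to look and compute and a tool call to move; the robot and the scene stay as the last step left them, time stands still between calls to the robot, and variables do not carry over. Pictures are saved under pics/ and viewed, at most 14 in all, crops included, and the job is handed in when it is done.

Besides the shell and the picture viewer there is one more tool, called after "Request:" as name(argument=value, ...) on one line, values as JSON. send_rows: Moves the arm, as the interface text tells. Its arguments: {"type":"object","properties":{"targets":{"type":"string"},"newtons":{"type":"number"}},"required":["targets"]}

```bash
mkdir -p pics; ls; python3 - <<'E'
from workcell import bot,camera,camera_model
import cv2
print(bot.get_obs(), bot.hold_point_z)
for n in("top","side"):
    cv2.imwrite(f"pics/{n}0.png",camera(n)); m=camera_model(n); print(n,m)
print(camera_model("wrist"))
E
```

```text
pics
{'time': 0.0, 'q': array([-7.30515995e+01,  5.01273784e+00,  1.00351764e+01,  9.50985466e+01,
       -6.26112646e-05,  9.00001178e+01]), 'qd': array([-0.0365167 , -0.01211347, -0.03576881,  0.06425463, -0.01036258,
       -0.07811222]), 'joint_efforts': array([ 1.93938315e-03, -5.20387745e+01,  4.64801466e+01,  1.63292029e-02,
        8.24206631e-05,  8.86342860e-06]), 'ee_pos': array([ 0.1602676 , -0.52590624,  0.23057381]), 'tcp_rot': array([-1.79923892e+02,  6.27676496e-05,  1.69482828e+01]), 'wrist_force': array([ 0.1263945 , -0.07794323, -0.23113726]), 'torque': array([ 0.03845326,  0.01034324, -0.02587694]), 'grasp_force': 0.0, 'opening': 0.08531898898536401} 0.0187
top {'K': array([[535.62811918,   0.        , 326.60582866],
       [  0.        , 535.62811918, 236.97985201],
       [  0.        ,   0.        ,   1.        ]]), 'pose': array([[ 2.20898777e-03, -9.92156178e-01,  1.24984956e-01,
         3.20838065e-01],
       [-9.99957827e-01, -1.07742213e-03,  9.12048644e-03,
        -9.98304590e-03],
       [-8.91428541e-03, -1.24999832e-01, -9.92116716e-01,
         1.1
[... 337 characters left out ...]
      [-0.16735473,  0.53922594, -0.82536524,  0.85154346],
       [-0.01055865, -0.83810437, -0.54540772,  0.66177087],
       [ 0.        ,  0.        ,  0.        ,  1.        ]])}
{'K': array([[371.72217166,   0.        , 320.28926416],
       [  0.        , 371.72217166, 240.68532818],
       [  0.        ,   0.        ,   1.        ]]), 'T_tool_cam': array([[-1.64906977e-04, -9.55355751e-01, -2.95457884e-01,
         7.32983826e-02],
       [ 9.99999604e-01,  1.00835177e-04, -8.84188210e-04,
         3.36096927e-04],
       [ 8.74506840e-04, -2.95457913e-01,  9.55355356e-01,
        -1.42308294e-01],
       [ 0.00000000e+00,  0.00000000e+00,  0.00000000e+00,
         1.00000000e+00]])}
```

View pics/top0.png

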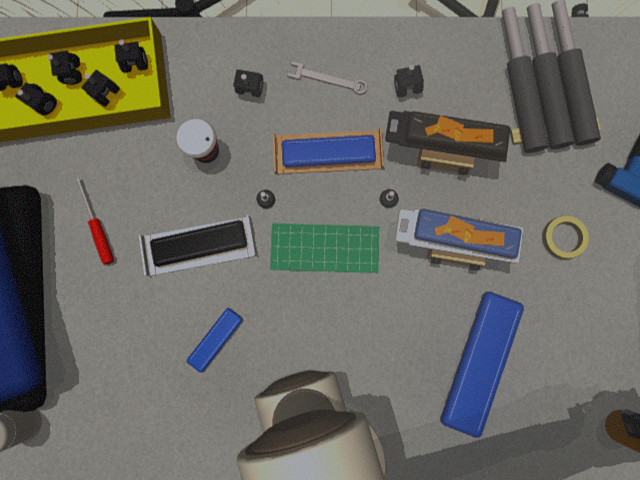

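View pics/side0.png

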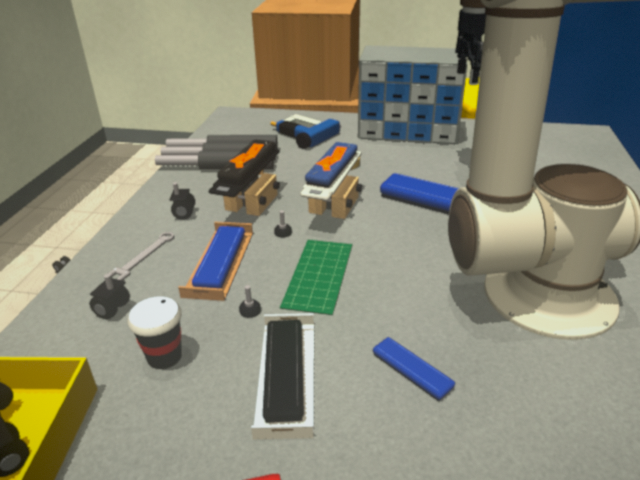

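The top view shows the brown tray with the new blue pad at (329,152) and the white tray with the black pad at (198,245). The mat is at (325,248). The black arm is at (455,135) and the grey arm at (465,235), both with worn pads and both noses to the left. The cup is at (198,140). The side view agrees; the small and large blue bars are the decoys.

```bash
cat > h.py <<'E'
from workcell import bot,camera,camera_model
import cv2,numpy as np
from scipy.spatial.transform import Rotation as R
def T_tool():
    o=bot.get_obs();T=np.eye(4);T[:3,:3]=R.from_euler('xyz',o['tcp_rot'],degrees=True).as_matrix();T[:3,3]=o['ee_pos'];return T
def model(n):
    m=camera_model(n); return m['K'],(T_tool()@m['T_tool_cam'] if n=='wrist' else m['pose'])
def plane(M,px,z):
    K,P=M;px=np.asarray(px,float).reshape(-1,2)
    d=(P[:3,:3]@np.linalg.inv(K)@np.c_[px,np.ones(len(px))].T).T
    return (P[:3,3]+d*((z-P[2,3])/d[:,2:]))[:,:2]
def blob(mask,roi,k=5):
    m=np.zeros_like(mask);x0,y0,x1,y1=roi;m[y0:y1,x0:x1]=mask[y0:y1,x0:x1]
    m=cv2.morphologyEx(cv2.morphologyEx(m,cv2.MORPH_OPEN,np.ones((3,3))),cv2.MORPH_CLOSE,np.ones((k,k)))
    return max(cv2.findContours(m,cv2.RETR_EXTERNAL,cv2.CHAIN_APPROX_NONE)[0],key=cv2.contourArea)
def rect(M,c,z):
    "centre mm, long, short mm, yaw of long side"
    p=(plane(M,c,z)*1000).astype(np.float32);(cx,cy),(w,h),a=cv2.minAreaRect(p)
    if w<h:w,h,a=h,w,a+90
    return np.round([cx,cy,w,h,(a+90)%180-90],1)
def go(x,y,z,yaw):
    "rows: shift in tool axes mm, turn deg"
    T=T_tool();d=T[:3,:3].T@(np.array([x,y,z])/1000-T[:3,3])*1000
    t=(yaw-bot.get_obs()['tcp_rot'][2]+90)%180-90
    print('shift',d.round(1),'tool turn',round(-t,1),'now',(T[:3,3]*1000).round(1))
E
python3 - <<'E'
from h import *
im=cv2.imread('pics/top0.png');M=model('top');hsv=cv2.cvtColor(im,cv2.COLOR_BGR2HSV)
H,S,V=cv2.split(hsv)
f=lambda c:(c*255).astype(np.uint8)
blue=f((H>105)&(H<130)&(S>60)); orange=f((H<25)&(S>80)); green=f((H>60)&(H<90)&(S>80)); dark=f(V<55)
blueworn=f(((H>100)&(H<135)&(S>50))|((H<22)&(S>180)))
print('newblue',rect(M,blob(blue,(270,120,390,180)),.027))
print('newblack',rect(M,blob(dark,(145,215,255,270),11),.027))
print('wornblue',rect(M,blob(blueworn,(408,200,530,255),9),.123))
print('wornblack',rect(M,blob(f((V<75)|(H<22)&(S>180)),(408,105,520,162),9),.12))
print('mat',rect(M,blob(green,(260,215,390,280)),.003))
print('brown',rect(M,blob(f(((H<25)&(S>70))|(blue>0)),(265,120,384,180)),.01))
print('white',rect(M,blob(f((V>150)|(dark>0)),(135,205,262,285),15),.01))
print('cup',rect(M,blob(f(V>150),(170,110,225,165)),.099))
E
```

```text
newblue [646.7  -2.7 197.   58.7 -86.6]
newblack [447.1 268.7 196.4  56.6 -77.2]
wornblue [ 456.4 -269.7  197.5   58.1   78.3]
wornblack [ 644.2 -253.8  201.2   82.2   80.9]
mat [441.1   5.2 229.   98.9  88.6]
brown [649.5  -1.9 237.7  89.6 -86.1]
white [444.7 270.9 224.   85.3 -79.4]
cup [655.6 265.1  70.8  70.4   1.7]
```

```bash
python3 -c "
from h import *
go(456,-270,240,78.3)"
```

```text
shift [ 357.5 -158.6   -9.2] tool turn -61.4 now [ 160.3 -525.9  230.7]
```

Request:
send_rows(targets="357 -159 -9 -61 0;357 -159 -9 -61 0;357 -159 -9 -61 0;357 -159 -9 -61 0;357 -159 -9 -61 0;357 -159 -9 -61 0;357 -159 -9 -61 0;357 -159 -9 -61 0;357 -159 -9 -61 0;357 -159 -9 -61 0", newtons=40)

```text
time: 1.35
ee_pos: [0.4546, -0.271, 0.2403]
tcp_rot: [-180.0, 0.0, 77.8]
wrist_force: [-0.1, 0.2, 0.0]
opening: 0.0854
grasp_force: 0.0
```

```bash
cat > w.py <<'E'
from h import *
import sys
M=model('wrist');im=camera('wrist');cv2.imwrite(f'pics/{sys.argv[1]}.png',im)
o=bot.get_obs();print(o['time'],o['ee_pos'].round(4),o['tcp_rot'].round(1));np.save(f'pics/{sys.argv[1]}.npy',np.array([M[1]]))
E
python3 w.py w1; python3 - <<'E'
from h import *
M=(camera_model('wrist')['K'],np.load('pics/w1.npy')[0]);im=cv2.imread('pics/w1.png')
H,S,V=cv2.split(cv2.cvtColor(im,cv2.COLOR_BGR2HSV));f=lambda c:(c*255).astype(np.uint8)
c=blob(f(((H>100)&(H<135)&(S>50))|((H<22)&(S>180))),(0,0,640,480),9);print(rect(M,c,.121),cv2.boundingRect(c))
E
```

```text
1.4 [ 0.4547 -0.2709  0.2404] [180.    0.   77.8]
[ 457.  -271.2  197.6   58.5   78.3] (282, 86, 88, 264)
```

View pics/w1.png

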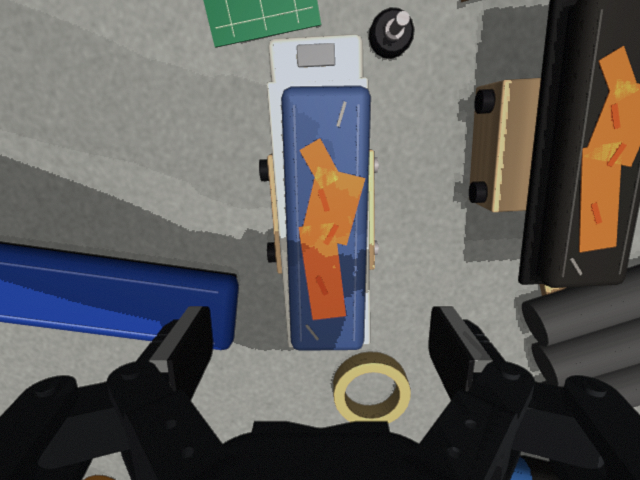

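The worn blue pad is in the middle of the view (columns 282–370, rows 86–350), with the gripper open and squarely above it. I'll descend and grip.

Request:
send_rows(targets="0 2.3 60 -0.5 0;0 2.3 110 -0.5 0;0 2.3 139 -0.5 0;0 2.3 139 -0.5 0;0 2.3 139 -0.5 0;0 2.3 139 -0.5 0;0 2.3 139 -0.5 130;0 2.3 139 -0.5 130;0 2.3 139 -0.5 130;0 2.3 139 -0.5 130;0 2.3 139 -0.5 130;0 2.3 139 -0.5 130", newtons=40)

```text
time: 2.9
ee_pos: [0.4581, -0.2707, 0.1023]
tcp_rot: [179.9, 0.0, 78.5]
wrist_force: [-0.3, 0.7, 5.0]
opening: 0.0593
grasp_force: 44.2
```

Request:
send_rows(targets="0 0 -30 0 130;0 0 -70 0 130;0 0 -70 0 130;0 0 -70 0 130")

```text
time: 3.4
ee_pos: [0.4575, -0.2703, 0.1704]
tcp_rot: [-179.9, -0.0, 78.4]
wrist_force: [0.4, 0.1, -2.6]
opening: 0.0589
grasp_force: 44.7
```

```bash
python3 -c "
from h import *
go(441,5,100,88.6);print(bot.get_obs()['wrist_force'],bot.get_obs()['opening'])"
```

```text
shift [266.4 -71.2  70.5] tool turn -10.2 now [ 457.5 -270.3  170.4]
[ 0.43025535  0.1309565  -2.58393049] 0.05888217970490061
```

Request:
send_rows(targets="266.4 -71.2 0 -10.2 130;266.4 -71.2 0 -10.2 130;266.4 -71.2 0 -10.2 130;266.4 -71.2 0 -10.2 130;266.4 -71.2 0 -10.2 130;266.4 -71.2 0 -10.2 130;266.4 -71.2 0 -10.2 130;266.4 -71.2 60 -10.2 130;266.4 -71.2 120 -10.2 130;266.4 -71.2 150 -10.2 130;266.4 -71.2 158 -10.2 130;266.4 -71.2 164 -10.2 130;266.4 -71.2 164 -10.2 130;266.4 -71.2 164 -10.2 130;266.4 -71.2 164 -10.2 130")

```text
time: 5.28
ee_pos: [0.4418, 0.0049, 0.008]
tcp_rot: [179.9, -0.0, 88.7]
wrist_force: [-0.5, 0.7, -2.4]
opening: 0.0592
grasp_force: 44.7
```

Request:
send_rows(targets="0 0 2 0 130;0 0 2 0 130;0 0 2 0 130;0 0 2 0 130")

```text
time: 5.78
ee_pos: [0.4413, 0.0049, 0.0053]
tcp_rot: [-180.0, -0.0, 88.6]
wrist_force: [0.6, 0.4, -1.4]
opening: 0.059
grasp_force: 44.8
```

Request:
send_rows(targets="0 0 0 0 0;0 0 0 0 0;0 0 0 0 0;0 0 0 0 0;0 0 -60 0 0;0 0 -120 0 0;0 0 -180 0 0;0 0 -235 0 0;-270 70 -235 10 0;-270 70 -235 10 0;-270 70 -235 10 0;-270 70 -235 10 0;-270 70 -235 10 0;-270 70 -235 10 0;-270 70 -235 10 0;-270 70 -235 10 0;-270 70 -235 10 0")

```text
time: 7.9
ee_pos: [0.505, -0.2659, 0.2407]
tcp_rot: [180.0, 0.0, 78.7]
wrist_force: [-0.7, 0.3, 0.5]
opening: 0.0854
grasp_force: 0.0
```

```bash
python3 w.py w2; python3 - <<'E'
from h import *
M=(camera_model('wrist')['K'],np.load('pics/w2.npy')[0]);im=cv2.imread('pics/w2.png')
H,S,V=cv2.split(cv2.cvtColor(im,cv2.COLOR_BGR2HSV));f=lambda c:(c*255).astype(np.uint8)
print(im[220,320],im[60,320])
c=blob(f((V>165)&(S<40)),(180,0,440,400),9);print(rect(M,c,.1),cv2.boundingRect(c))
cv2.drawContours(im,[c],-1,(0,0,255),1);cv2.imwrite('pics/w2c.png',im)
E
```

```text
7.95 [ 0.505  -0.266   0.2406] [180.    0.   78.7]
[ 85  97 104] [15 15 15]
[ 465.5 -209.9  141.3   70.6   80.4] (203, 59, 104, 196)
```

View pics/w2c.png

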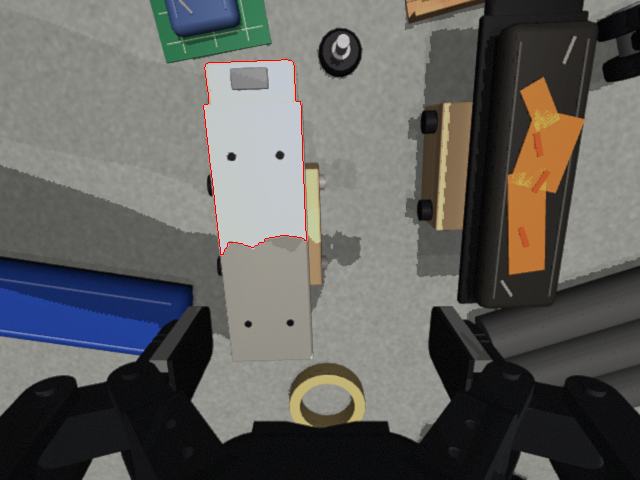

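The empty grey seat has corners near (205,103), (302,101), (313,359) and (232,361), and its nose button is at the top. The lower half is in shadow.

```bash
python3 - <<'E'
from h import *
M=(camera_model('wrist')['K'],np.load('pics/w2.npy')[0]);im=cv2.imread('pics/w2.png')
H,S,V=cv2.split(cv2.cvtColor(im,cv2.COLOR_BGR2HSV))
print(im[300,215:240:2].tolist(),im[300,300:325:2].tolist(),im[350:370:2,270].tolist())
c=[(204.5,103),(302,101),(313,359),(232,361)]
p=plane(M,c,.1)*1000;print(p.round(1),[np.linalg.norm(p[i]-p[i-1]).round(1) for i in range(4)],p.mean(0))
v=(p[0]+p[1]-p[2]-p[3]);print(np.degrees(np.arctan2(v[1],v[0])))
s=plane(M,[(231,156),(280,155),(248,324),(290,323)],.1)*1000;print(s.mean(0),np.degrees(np.arctan2(*(s[0]+s[1]-s[2]-s[3])[::-1])))
go(647,-3,190,93.4)
E
```

```text
[[91, 94, 94], [92, 96, 96], [93, 97, 98], [94, 97, 97], [91, 94, 95], [100, 107, 108], [137, 147, 149], [136, 145, 149], [137, 147, 150], [136, 146, 149], [137, 146, 149], [138, 148, 151], [137, 146, 149]] [[140, 149, 152], [139, 149, 151], [140, 149, 152], [141, 150, 152], [130, 139, 141], [85, 91, 91], [96, 99, 99], [92, 96, 97], [94, 99, 97], [145, 152, 151], [146, 152, 152], [142, 148, 148], [142, 148, 147]] [[134, 143, 147], [135, 143, 148], [134, 143, 146], [133, 142, 145], [134, 144, 147], [125, 132, 134], [147, 154, 153], [146, 153, 152], [146, 152, 151], [144, 150, 150]]
[[ 439.6 -161.2]
 [ 508.3 -173.5]
 [ 473.  -384.4]
 [ 402.2 -372.4]] [np.float64(214.5), np.float64(69.8), np.float64(213.8), np.float64(71.7)] [ 455.78429904 -272.89002733]
80.22067372398789
[ 454.75198376 -273.2519349 ] 80.47981739384696
shift [285.8  87.7  50.6] tool turn -14.7 now [ 505.  -266.   240.6]
```

Request:
send_rows(targets="286 88 0 -15 0;286 88 0 -15 0;286 88 0 -15 0;286 88 0 -15 0;286 88 0 -15 0;286 88 0 -15 0;286 88 50 -15 0;286 88 50 -15 0;286 88 50 -15 0;286 88 50 -15 0")

```text
time: 9.2
ee_pos: [0.6483, -0.004, 0.1931]
tcp_rot: [179.8, 0.0, 93.6]
wrist_force: [-0.5, -0.8, 0.9]
opening: 0.0855
grasp_force: 0.0
```

```bash
python3 w.py w3; python3 - <<'E'
from h import *
M=(camera_model('wrist')['K'],np.load('pics/w3.npy')[0]);im=cv2.imread('pics/w3.png')
H,S,V=cv2.split(cv2.cvtColor(im,cv2.COLOR_BGR2HSV));f=lambda c:(c*255).astype(np.uint8)
c=blob(f((H>105)&(H<130)&(S>60)),(180,0,440,400),9);print(rect(M,c,.025),cv2.boundingRect(c))
E
```

```text
9.25 [ 0.6483 -0.004   0.1928] [179.8   0.   93.6]
[648.   -2.4 196.6  58.5 -86.5] (285, 92, 75, 227)
```

View pics/w3.png

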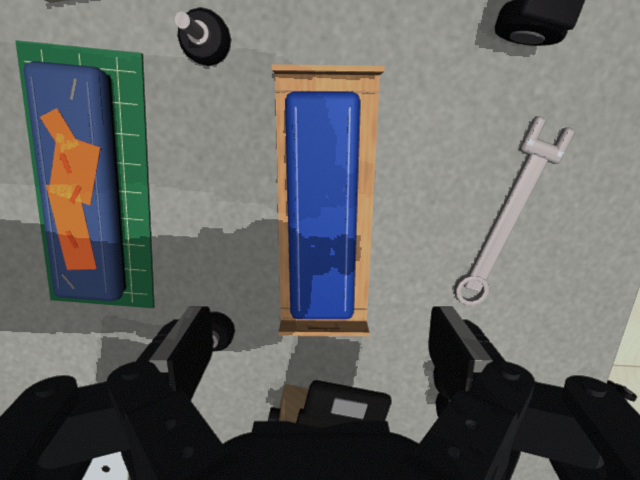

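The new blue pad is at columns 287–359, rows 92–319 inside the brown tray, between the flaps. The black arm's nose is near the bottom at (345,400), clear of the pad.

Request:
send_rows(targets="1.6 -0.3 60 0 0;1.6 -0.3 120 0 0;1.6 -0.3 165 0 0;1.6 -0.3 185 0 0;1.6 -0.3 187 0 0;1.6 -0.3 187 0 0;1.6 -0.3 187 0 0;1.6 -0.3 187 0 130;1.6 -0.3 187 0 130;1.6 -0.3 187 0 130;1.6 -0.3 187 0 130;1.6 -0.3 187 0 130;1.6 -0.3 187 0 130", newtons=40)

```text
time: 10.88
ee_pos: [0.6477, -0.0021, 0.0043]
tcp_rot: [179.9, 0.0, 93.7]
wrist_force: [-0.1, 0.8, 5.7]
opening: 0.0593
grasp_force: 44.3
```

```bash
python3 - <<'E'
from h import *
M=(camera_model('wrist')['K'],np.load('pics/w3.npy')[0]);im=cv2.imread('pics/w3.png')
H,S,V=cv2.split(cv2.cvtColor(im,cv2.COLOR_BGR2HSV));f=lambda c:(c*255).astype(np.uint8)
m=f((H<22)&(S>90))
for r in (120,160,200,240,280):
    x=np.nonzero(m[r,250:420])[0]+250; p=plane(M,[(x.min(),r),(x.max(),r)],.004)*1000; print(r,x.min(),x.max(),p.round(1).tolist(),p.mean(0).round(1))
p=plane(M,[(328,76),(323,322)],.004)*1000;print(p, plane(M,[(328,67),(323,335)],.026)*1000)
E
```

```text
120 276 376 [[604.4, 72.9], [689.1, 78.2]] [646.7  75.6]
160 277 374 [[606.2, 39.7], [690.9, 45.0]] [648.5  42.3]
200 278 372 [[608.1, 4.3], [692.8, 9.6]] [650.5   7. ]
240 279 370 [[610.2, -33.4], [694.9, -28.1]] [652.5 -30.7]
280 280 368 [[612.4, -73.6], [697.1, -68.4]] [654.7 -71. ]
[[ 646.04211482  109.93849958]
 [ 656.69240192 -116.3884138 ]] [[ 645.29595397  113.58880715]
 [ 656.5717332  -117.75717168]]
```

Request:
send_rows(targets="0 0 -40 0 130;0 0 -100 0 130;0 0 -160 0 130;0 0 -195 0 130;0 0 -195 0 130;0 0 -195 0 130")

```text
time: 11.62
ee_pos: [0.6467, -0.0021, 0.1966]
tcp_rot: [-179.9, -0.0, 93.7]
wrist_force: [-0.8, -0.6, -2.3]
opening: 0.0595
grasp_force: 44.4
```

```bash
python3 -c "
from h import *
go(455.3,-272.7,102,80.3)"
```

```text
shift [-257.9 -208.1   95. ] tool turn 13.4 now [646.7  -2.1 196.6]
```

Request:
send_rows(targets="-258 -208 0 13.4 130;-258 -208 0 13.4 130;-258 -208 0 13.4 130;-258 -208 0 13.4 130;-258 -208 0 13.4 130;-258 -208 0 13.4 130;-258 -208 0 13.4 130;-258 -208 0 13.4 130;-258 -208 0 13.4 130;-258 -208 45 13.4 130;-258 -208 75 13.4 130;-258 -208 85 13.4 130;-258 -208 90 13.4 130;-258 -208 90 13.4 130;-258 -208 90 13.4 130")

```text
time: 13.5
ee_pos: [0.4564, -0.273, 0.1094]
tcp_rot: [179.9, 0.0, 80.3]
wrist_force: [-0.1, -0.4, -1.4]
opening: 0.059
grasp_force: 44.4
```

```bash
python3 -c "
from h import *
go(455.3,-272.7,101,80.3)"
```

```text
shift [ 0.2 -1.2  8.4] tool turn -0.0 now [ 456.4 -273.   109.4]
```

Request:
send_rows(targets="0 -1 6 0 130;0 -1 8 0 130;0 -1 9 0 130;0 -1 9 0 130;0 -1 9 0 130")

```text
time: 14.12
ee_pos: [0.4548, -0.2727, 0.1003]
tcp_rot: [180.0, 0.0, 80.2]
wrist_force: [-3.9, 2.2, 6.9]
opening: 0.059
grasp_force: 45.5
```

Request:
send_rows(targets="0 0 0 0 0;0 0 0 0 0;0 0 0 0 0;0 0 0 0 0;0 0 -60 0 0;0 0 -110 0 0;0 0 -140 0 0;0 0 -140 0 0;0 0 -140 0 0;0 0 -140 0 0")

```text
time: 15.38
ee_pos: [0.4546, -0.2724, 0.2379]
tcp_rot: [-179.9, -0.0, 80.2]
wrist_force: [-0.2, -0.6, -1.0]
opening: 0.0855
grasp_force: 0.0
```

```bash
python3 w.py w4; python3 - <<'E'
from h import *
M=(camera_model('wrist')['K'],np.load('pics/w4.npy')[0]);im=cv2.imread('pics/w4.png')
H,S,V=cv2.split(cv2.cvtColor(im,cv2.COLOR_BGR2HSV));f=lambda c:(c*255).astype(np.uint8)
c=blob(f((H>105)&(H<130)&(S>60)),(240,0,440,355),9);print(rect(M,c,.121),cv2.boundingRect(c))
go(644,-254,240,80.9)
E
```

```text
15.425 [ 0.4546 -0.2724  0.238 ] [-179.9   -0.    80.3]
[ 452.8 -273.6  197.4   58.7   80.2] (277, 89, 90, 265)
shift [ 50.2 183.5  -2.3] tool turn -0.6 now [ 454.6 -272.4  238. ]
```

View pics/w4.png

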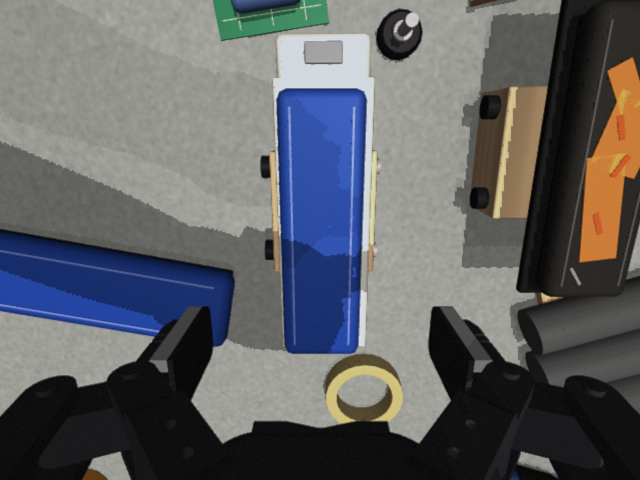

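The blue pad lies flat on the grey seat (columns 279–366), perhaps slightly left of centre. I'll check that in the same picture.

```bash
python3 - <<'E'
from h import *
M=(camera_model('wrist')['K'],np.load('pics/w4.npy')[0]);im=cv2.imread('pics/w4.png').astype(int)
H,S,V=cv2.split(cv2.cvtColor(im.astype(np.uint8),cv2.COLOR_BGR2HSV))
for r in (95,115,135):
    b=np.nonzero((H[r,270:380]>105)&(H[r,270:380]<130)&(S[r,270:380]>110))[0]+270
    w=np.nonzero(V[r,260:390]>180)[0]+260
    pb=plane(M,[(b.min(),r),(b.max()+1,r)],.117)*1000; pw=plane(M,[(w.min(),r),(w.max()+1,r)],.1)*1000
    print(r,b.min(),b.max(),w.min(),w.max(),pb.mean(0).round(1),np.ptp(pb,0).round(1),pw.mean(0).round(1),np.ptp(pw,0).round(1))
E
```

```text
95 279 364 274 373 [ 469.5 -179.7] [56.   9.7] [ 471.2 -178.7] [69.4 12. ]
115 278 365 274 372 [ 467.4 -192.1] [58.2 10. ] [ 468.6 -191.8] [69.7 12. ]
135 278 364 275 372 [ 464.9 -204.7] [58.4 10. ] [ 466.6 -205.4] [70.1 12. ]
```

It is only about 1.5 mm off, which is good. Next is the black arm.

Request:
send_rows(targets="50 183 0 -0.6 0;50 183 0 -0.6 0;50 183 0 -0.6 0;50 183 0 -0.6 0;50 183 0 -0.6 0;50 183 0 -0.6 0;50 183 0 -0.6 0")

```text
time: 16.3
ee_pos: [0.6427, -0.2547, 0.2412]
tcp_rot: [179.9, 0.0, 80.8]
wrist_force: [0.6, 0.5, -0.0]
opening: 0.0857
grasp_force: 0.0
```

```bash
python3 w.py w5
```

```text
16.35 [ 0.6429 -0.2547  0.241 ] [179.9   0.   80.8]
```

View pics/w5.png

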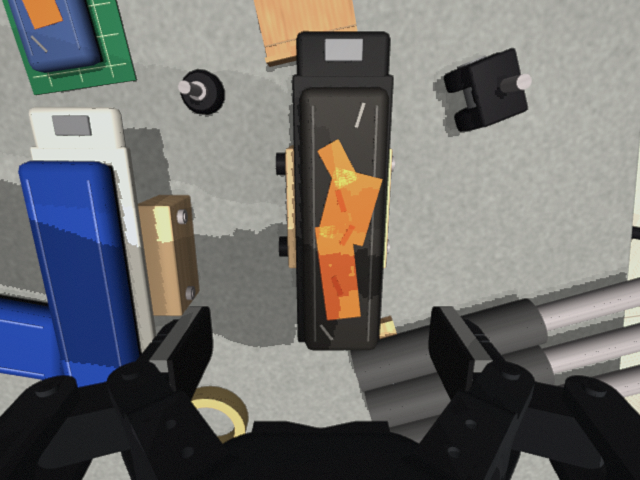

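The worn black pad covers about columns 300–386, rows 88–349. The black seat and nose show around it, with the nose button at (344,50).

```bash
python3 - <<'E'
from h import *
M=(camera_model('wrist')['K'],np.load('pics/w5.npy')[0]);im=cv2.imread('pics/w5.png')
V=cv2.GaussianBlur(im,(3,3),0).max(2)
for r in (110,140,300): print(r,V[r,286:312].tolist(),V[r,374:400].tolist())
print(V[68:100,330].tolist(),V[338:358,330].tolist())
E
```

```text
110 [164, 163, 155, 133, 108, 95, 76, 47, 38, 45, 47, 41, 32, 25, 24, 27, 32, 37, 42, 47, 52, 57, 61, 64, 70, 87] [73, 92, 116, 114, 91, 76, 71, 66, 61, 55, 50, 45, 39, 35, 40, 46, 52, 83, 135, 169, 176, 173, 169, 166, 164, 165]
140 [158, 157, 154, 142, 118, 101, 87, 63, 41, 40, 46, 47, 45, 37, 28, 26, 29, 34, 38, 42, 47, 53, 57, 60, 61, 71] [88, 113, 109, 84, 71, 68, 64, 59, 54, 49, 43, 37, 35, 40, 46, 66, 114, 160, 176, 175, 174, 172, 171, 171, 170, 169]
300 [110, 111, 113, 114, 114, 113, 112, 110, 110, 107, 85, 45, 21, 20, 22, 23, 21, 19, 20, 23, 26, 28, 29, 30, 31, 33] [51, 49, 46, 41, 33, 29, 46, 98, 152, 172, 173, 174, 175, 176, 176, 176, 176, 174, 171, 170, 171, 172, 174, 175, 175, 174]
[55, 56, 56, 56, 56, 57, 56, 54, 52, 55, 59, 59, 59, 58, 57, 57, 57, 54, 47, 38, 34, 38, 43, 48, 52, 56, 60, 64, 67, 72, 75, 76] [99, 81, 56, 42, 38, 38, 39, 41, 45, 45, 43, 57, 105, 156, 177, 177, 175, 174, 172, 170]
```

```bash
python3 - <<'E'
from h import *
M=(camera_model('wrist')['K'],np.load('pics/w5.npy')[0]);im=cv2.imread('pics/w5.png')
V=im.max(2).astype(float);V=cv2.GaussianBlur(V,(1,7),0)-cv2.blur(V,(11,7))
C=[]
for r in range(110,320,30):
    l=302+V[r,302:320].argmax();q=366+V[r,366:380].argmax();p=plane(M,[(l,r),(q,r)],.125)*1000
    print(r,l,q,p.mean(0).round(1),np.ptp(p,0).round(1))
e=plane(M,[(343,88)],.118)*1000,plane(M,[(339,349)],.118)*1000;print(e,(e[0]+e[1])/2,np.linalg.norm(e[0]-e[1]))
E
```

```text
110 312 376 [ 670.  -173.8] [41.5  6.7]
140 313 375 [ 667.3 -192.6] [41.1  6.7]
170 313 374 [ 664.1 -212.3] [41.4  6.7]
200 313 374 [ 661.2 -233. ] [42.4  6.9]
230 316 366 [ 656.3 -254.4] [35.6  5.8]
260 319 371 [ 655.9 -277.6] [38.   6.2]
290 314 370 [ 650.2 -301.2] [41.9  6.8]
(array([[ 671.74539016, -159.85773895]]), array([[ 640.16512005, -356.40047897]])) [[ 655.9552551  -258.12910896]] 199.06371370480608
```

```bash
python3 -c "
from h import *
go(656.5,-257.5,102,81)"
```

```text
shift [ -0.6  13.6 139. ] tool turn -0.2 now [ 642.9 -254.7  241. ]
```

Request:
send_rows(targets="-0.6 13.6 0 0 0;-0.6 13.6 50 0 0;-0.6 13.6 100 0 0;-0.6 13.6 130 0 0;-0.6 13.6 139 0 0;-0.6 13.6 139 0 0;-0.6 13.6 139 0 0;-0.6 13.6 139 0 130;-0.6 13.6 139 0 130;-0.6 13.6 139 0 130;-0.6 13.6 139 0 130;-0.6 13.6 139 0 130;-0.6 13.6 139 0 130", newtons=40)

```text
time: 17.98
ee_pos: [0.6576, -0.2573, 0.1016]
tcp_rot: [179.9, 0.0, 80.8]
wrist_force: [-0.5, 0.3, 6.2]
opening: 0.0592
grasp_force: 44.6
```

Request:
send_rows(targets="0 0 -40 0 130;0 0 -90 0 130;0 0 -90 0 130;0 0 -90 0 130")

```text
time: 18.48
ee_pos: [0.657, -0.2571, 0.1893]
tcp_rot: [-179.9, -0.0, 80.8]
wrist_force: [-0.2, 0.3, -3.2]
opening: 0.0592
grasp_force: 44.5
```

```bash
python3 -c "
from h import *
go(651,-2.5,30,93.2);o=bot.get_obs();print(o['q'])"
```

```text
shift [250.4 -46.3 159.4] tool turn -12.4 now [ 657.  -257.1  189.3]
[-2.13693300e+01  2.73425419e+01  3.28229124e+01  9.55318977e+01
  1.71371083e-04  7.77838140e+01]
```

Request:
send_rows(targets="250 -46 0 -12.4 130;250 -46 0 -12.4 130;250 -46 0 -12.4 130;250 -46 0 -12.4 130;250 -46 0 -12.4 130;250 -46 0 -12.4 130;250 -46 0 -12.4 130;250 -46 30 -12.4 130;250 -46 50 -12.4 130;250 -46 50 -12.4 130;250 -46 50 -12.4 130")

```text
time: 19.85
ee_pos: [0.6517, -0.0039, 0.1412]
tcp_rot: [180.0, 0.0, 93.2]
wrist_force: [-0.2, -0.8, -1.7]
opening: 0.0589
grasp_force: 44.3
```

```bash
python3 w.py w6; python3 -c "
from h import *
go(651,-2.5,6,93.2)"
```

```text
19.9 [ 0.6519 -0.0036  0.1415] [179.9   0.   93.2]
shift [  1.2  -1.1 135.5] tool turn -0.0 now [651.9  -3.6 141.5]
```

View pics/w6.png

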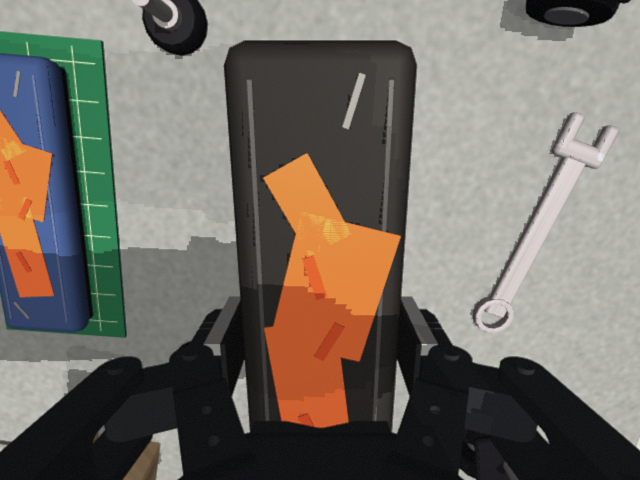

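The pad is held centrally: its far end is at row 41, about 98 mm from the TCP as it should be. I'll lower it into the brown tray.

Request:
send_rows(targets="1 -1 50 0 130;1 -1 95 0 130;1 -1 120 0 130;1 -1 128 0 130;1 -1 132 0 130;1 -1 135 0 130;1 -1 136 0 130;1 -1 136 0 130;1 -1 136 0 130")

```text
time: 21.02
ee_pos: [0.651, -0.002, 0.0056]
tcp_rot: [179.9, 0.0, 93.2]
wrist_force: [-1.6, 0.1, 6.8]
opening: 0.0594
grasp_force: 45.3
```

Request:
send_rows(targets="0 0 0 0 0;0 0 0 0 0;0 0 0 0 0;0 0 0 0 0;0 0 -60 0 0;0 0 -120 0 0;0 0 -180 0 0;0 0 -235 0 0;-255 -15 -235 12 0;-255 -15 -235 12 0;-255 -15 -235 12 0;-255 -15 -235 12 0;-255 -15 -235 12 0;-255 -15 -235 12 0;-255 -15 -235 12 0;-255 -15 -235 12 0;-255 -15 -235 12 0")

```text
time: 23.15
ee_pos: [0.6501, -0.2565, 0.2396]
tcp_rot: [180.0, 0.0, 81.3]
wrist_force: [0.4, -0.6, 0.4]
opening: 0.0853
grasp_force: 0.0
```

```bash
python3 w.py w7
```

```text
23.2 [ 0.65   -0.2567  0.2395] [180.    0.   81.3]
```

View pics/w7.png

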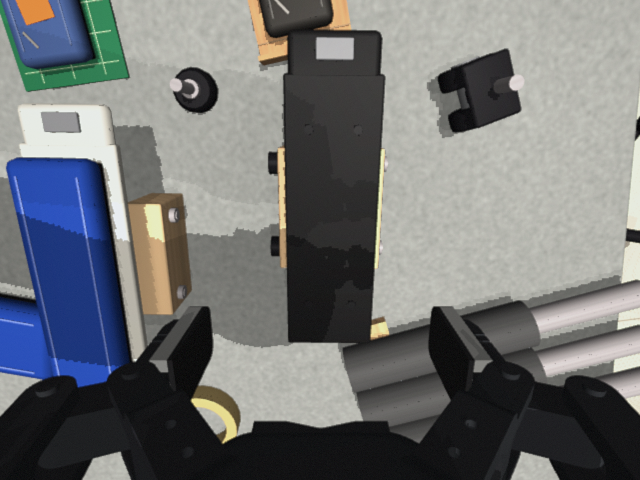

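The black seat is empty, with corners near (285,74), (384,74), (371,342) and (288,342).

```bash
python3 - <<'E'
from h import *
M=(camera_model('wrist')['K'],np.load('pics/w7.npy')[0]);im=cv2.imread('pics/w7.png')
V=im.max(2).astype(int);L=[];Rr=[]
for r in (90,110,130,300,315,330):
    d=V[r]<80; l=330
    while d[l]:l-=1
    q=330
    while d[q]:q+=1
    L.append((l+1,r));Rr.append((q,r))
col=V[200:400,330];b=200+np.nonzero(col>90)[0][0]; print(L,Rr,b)
pl=plane(M,L,.1)*1000;pr=plane(M,Rr,.1)*1000;print(((pl+pr)/2).round(1),np.linalg.norm(pl-pr,axis=1).round(1))
m=(pl+pr)/2;k,c=np.polyfit(m[:,1],m[:,0],1)
top=plane(M,[(335,74)],.1)[0]*1000;bot_=plane(M,[(330,b)],.1)[0]*1000
y=(top[1]+bot_[1])/2;print('len',np.linalg.norm(top-bot_),'centre',k*y+c,y,'yaw',90-np.degrees(np.arctan(k)))
go(447,269,190,102.8)
E
```

```text
[(284, 90), (284, 110), (284, 130), (287, 300), (288, 315), (288, 330)] [(384, 90), (383, 110), (382, 130), (372, 300), (372, 315), (370, 330)] 343
[[ 672.7 -160.3]
 [ 670.4 -173.5]
 [ 668.2 -187. ]
 [ 646.1 -321.1]
 [ 644.5 -335. ]
 [ 641.6 -349.1]] [70.5 70.9 71.2 70.9 71.  70.3]
len 214.38700307354867 centre 656.9679285590548 -255.9769519486643 yaw 80.7226845178532
shift [ 489.  -280.2   49.4] tool turn -21.5 now [ 650.  -256.7  239.5]
```

Request:
send_rows(targets="489 -280 0 -21.5 0;489 -280 0 -21.5 0;489 -280 0 -21.5 0;489 -280 0 -21.5 0;489 -280 0 -21.5 0;489 -280 0 -21.5 0;489 -280 0 -21.5 0;489 -280 0 -21.5 0;489 -280 0 -21.5 0;489 -280 0 -21.5 0;489 -280 0 -21.5 0;489 -280 50 -21.5 0;489 -280 50 -21.5 0;489 -280 50 -21.5 0")

```text
time: 24.95
ee_pos: [0.4482, 0.2678, 0.191]
tcp_rot: [179.9, -0.0, 102.7]
wrist_force: [-0.4, 0.8, -0.1]
opening: 0.0856
grasp_force: 0.0
```

```bash
python3 w.py w8; python3 - <<'E'
from h import *
M=(camera_model('wrist')['K'],np.load('pics/w8.npy')[0]);im=cv2.imread('pics/w8.png')
V=im.max(2);f=lambda c:(c*255).astype(np.uint8)
c=blob(f(V<70),(250,60,400,345),15);print('pad',rect(M,c,.025),cv2.boundingRect(c))
E
```

```text
25.0 [0.4485 0.2681 0.1915] [179.9  -0.  102.7]
pad [447.2 270.5 197.8  58.5 -77.1] (285, 90, 75, 230)
```

View pics/w8.png

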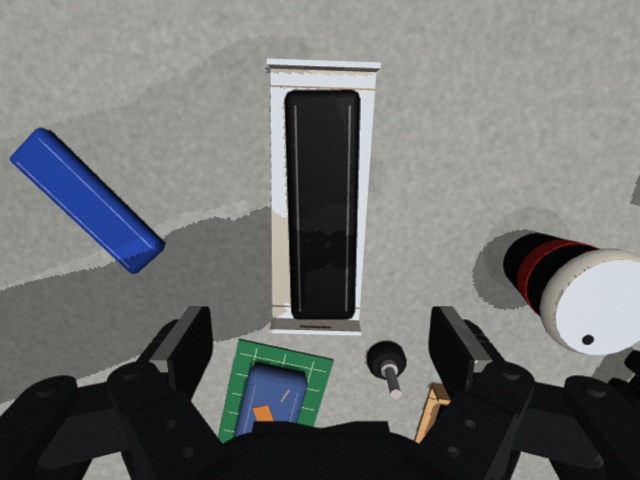

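The new black pad is at columns 286–359, rows 90–319 in the white tray. The cup is well to the right at (590,300).

```bash
python3 - <<'E'
from h import *
M=(camera_model('wrist')['K'],np.load('pics/w8.npy')[0])
L=[(271,120),(272,300)];Rr=[(374,120),(361.5,300)]
im=cv2.imread('pics/w8.png');V=im.max(2)
for r in (120,180,300): print(V[r,262:280].tolist(),V[r,355:382].tolist())
p=(plane(M,L,.004)+plane(M,Rr,.004))*500;print(p,np.degrees(np.arctan2(*(p[0]-p[1])[::-1])))
print(plane(M,[(323,71),(318,320)],.004)*1000,plane(M,[(323,62),(317,333)],.026)*1000)
go(447.2,270.5,5,102.9)
E
```

```text
[153, 151, 152, 153, 153, 154, 152, 140, 144, 225, 225, 224, 225, 224, 225, 224, 224, 224] [26, 21, 13, 23, 90, 183, 226, 225, 224, 224, 224, 224, 225, 224, 225, 225, 226, 215, 167, 162, 163, 164, 162, 159, 159, 158, 157]
[157, 159, 158, 158, 158, 159, 159, 161, 168, 200, 225, 225, 224, 225, 224, 224, 225, 225] [16, 10, 44, 134, 229, 227, 225, 225, 226, 225, 225, 225, 225, 215, 154, 148, 145, 147, 151, 153, 156, 158, 157, 156, 153, 157, 163]
[105, 105, 107, 104, 105, 104, 108, 107, 108, 122, 163, 190, 191, 190, 190, 190, 190, 191] [137, 228, 227, 225, 222, 190, 162, 158, 157, 156, 157, 159, 162, 163, 160, 157, 156, 157, 160, 162, 162, 165, 165, 166, 164, 160, 159]
[[430.64303581 345.78185823]
 [462.00024612 181.81165607]] 100.82637072326122
[[422.67606492 382.82887104]
 [467.92658111 160.78488736]] [[421.7856279  386.04696502]
 [467.43520254 159.26300036]]
shift [  2.4  -1.2 186.5] tool turn -0.2 now [448.5 268.1 191.5]
```

Request:
send_rows(targets="2.4 -1.2 60 0 0;2.4 -1.2 120 0 0;2.4 -1.2 165 0 0;2.4 -1.2 182 0 0;2.4 -1.2 187 0 0;2.4 -1.2 187 0 0;2.4 -1.2 187 0 0;2.4 -1.2 187 0 130;2.4 -1.2 187 0 130;2.4 -1.2 187 0 130;2.4 -1.2 187 0 130;2.4 -1.2 187 0 130;2.4 -1.2 187 0 130", newtons=40)

```text
time: 26.62
ee_pos: [0.4464, 0.2708, 0.0032]
tcp_rot: [179.9, -0.0, 102.7]
wrist_force: [-0.7, -0.6, 5.3]
opening: 0.059
grasp_force: 43.8
```

Request:
send_rows(targets="0 0 -40 0 130;0 0 -100 0 130;0 0 -160 0 130;0 0 -200 0 130;0 0 -200 0 130;0 0 -200 0 130")

```text
time: 27.38
ee_pos: [0.4456, 0.2704, 0.2012]
tcp_rot: [-179.9, 0.0, 102.7]
wrist_force: [-0.9, -0.3, -2.1]
opening: 0.0592
grasp_force: 44.5
```

```bash
python3 -c "
from h import *
go(657,-256,110,80.7)"
```

```text
shift [-560.    90.2   91.3] tool turn 22.0 now [445.6 270.4 201.2]
```

Request:
send_rows(targets="-560 90 0 22 130;-560 90 0 22 130;-560 90 0 22 130;-560 90 0 22 130;-560 90 0 22 130;-560 90 0 22 130;-560 90 0 22 130;-560 90 0 22 130;-560 90 0 22 130;-560 90 0 22 130;-560 90 0 22 130;-560 90 0 22 130;-560 90 50 22 130;-560 90 85 22 130;-560 90 90 22 130;-560 90 90 22 130;-560 90 90 22 130")

```text
time: 29.5
ee_pos: [0.658, -0.2558, 0.1148]
tcp_rot: [179.8, 0.0, 80.8]
wrist_force: [0.1, -0.1, -2.6]
opening: 0.0592
grasp_force: 44.3
```

```bash
python3 -c "
from h import *
go(657,-256,99.5,80.7)"
```

```text
shift [-0.3 -1.1 15.3] tool turn 0.1 now [ 658.  -255.8  114.8]
```

Request:
send_rows(targets="0 -0.5 8 0 130;0 -0.5 12 0 130;0 -0.5 14 0 130;0 -0.5 15.5 0 130;0 -0.5 15.5 0 130;0 -0.5 15.5 0 130")

```text
time: 30.25
ee_pos: [0.6567, -0.2558, 0.0993]
tcp_rot: [179.9, 0.0, 80.7]
wrist_force: [-6.0, 1.5, 12.1]
opening: 0.0588
grasp_force: 46.1
```

Request:
send_rows(targets="0 0 0 0 0;0 0 0 0 0;0 0 0 0 0;0 0 0 0 0;0 0 -60 0 0;0 0 -110 0 0;0 0 -140 0 0;0 0 -140 0 0;0 0 -140 0 0;0 0 -140 0 0")

```text
time: 31.5
ee_pos: [0.6563, -0.2556, 0.235]
tcp_rot: [-179.9, -0.0, 80.7]
wrist_force: [1.1, 0.2, -0.7]
opening: 0.0855
grasp_force: 0.0
```

```bash
python3 w.py w9; python3 - <<'E'
from h import *
M=(camera_model('wrist')['K'],np.load('pics/w9.npy')[0]);im=cv2.imread('pics/w9.png')
V=im.max(2);V=cv2.GaussianBlur(V,(3,3),0)
for r in (110,140): print(r,V[r,265:305].tolist(),V[r,350:390].tolist())
go(441,5,190,88.6)
E
```

```text
31.55 [ 0.6563 -0.2556  0.2353] [-179.9   -0.    80.7]
110 [177, 177, 178, 179, 180, 181, 183, 180, 148, 86, 39, 22, 14, 13, 16, 20, 23, 27, 30, 33, 37, 46, 71, 102, 108, 80, 50, 39, 39, 40, 41, 40, 40, 40, 40, 40, 40, 40, 40, 40] [50, 50, 63, 98, 130, 117, 74, 50, 48, 44, 39, 34, 29, 24, 18, 16, 24, 44, 61, 67, 66, 66, 61, 57, 75, 125, 171, 186, 187, 189, 192, 194, 194, 192, 189, 185, 184, 185, 185, 186]
140 [176, 177, 179, 181, 182, 181, 180, 178, 172, 141, 83, 42, 27, 16, 12, 15, 19, 23, 25, 28, 32, 34, 44, 75, 108, 102, 65, 41, 37, 37, 38, 38, 38, 37, 37, 37, 37, 37, 38, 38] [46, 56, 90, 126, 120, 82, 54, 47, 43, 39, 35, 30, 24, 18, 17, 25, 42, 57, 62, 62, 61, 56, 58, 92, 147, 183, 192, 191, 191, 191, 193, 194, 194, 193, 192, 192, 191, 189, 187, 186]
shift [ 222.6 -254.3   45.9] tool turn -7.9 now [ 656.3 -255.6  235.3]
```

View pics/w9.png

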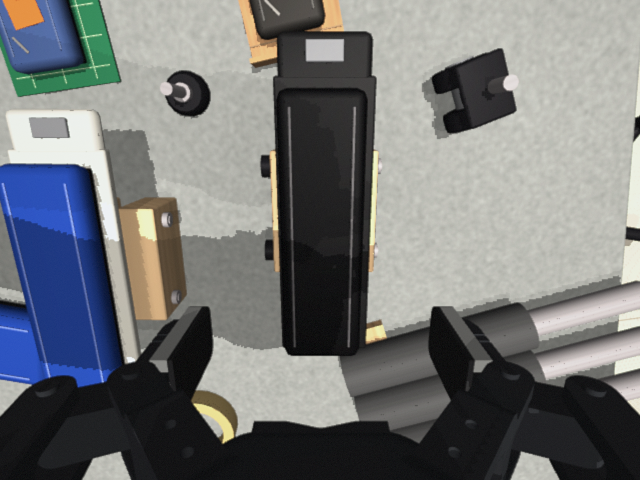

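The black pad lies flat on the black seat (columns 277–366, top edge at row 89; seat edge at row 77). The worn pad is parked at upper left. I'll move to it while checking the end margin.

Request:
send_rows(targets="222 -254 0 -8 0;222 -254 0 -8 0;222 -254 0 -8 0;222 -254 0 -8 0;222 -254 0 -8 0;222 -254 0 -8 0;222 -254 0 -8 0;222 -254 46 -8 0;222 -254 46 -8 0;222 -254 46 -8 0;222 -254 46 -8 0")

```text
time: 32.92
ee_pos: [0.4425, 0.0039, 0.1923]
tcp_rot: [179.9, -0.0, 88.7]
wrist_force: [0.2, 0.2, -0.0]
opening: 0.0855
grasp_force: 0.0
```

```bash
python3 w.py w10; python3 - <<'E'
from h import *
K=camera_model('wrist')['K']
for n,a,b in (('w9',(322,88.5),(322,77)),('w4',(322,88.5),(322,78))):
    M=(K,np.load(f'pics/{n}.npy')[0]);V=cv2.imread(f'pics/{n}.png').max(2)
    p=plane(M,[a],.117)[0]*1000;q=plane(M,[b],.1)[0]*1000;print(n,p,q,np.linalg.norm(p-q))
M=(K,np.load('pics/w10.npy')[0]);im=cv2.imread('pics/w10.png')
H,S,V=cv2.split(cv2.cvtColor(im,cv2.COLOR_BGR2HSV));f=lambda c:(c*255).astype(np.uint8)
c=blob(f(((H>100)&(H<135)&(S>50))|((H<22)&(S>180))),(240,40,400,345),9);r=rect(M,c,.024);print(r,cv2.boundingRect(c))
go(r[0],r[1],5,r[4])
E
```

```text
32.975 [0.4425 0.004  0.1922] [179.9  -0.   88.7]
w9 [ 670.99849872 -159.10870007] [ 672.42683462 -150.33220288] 8.891965276123127
w4 [ 470.21950612 -175.77657843] [ 471.63923492 -167.56599627] 8.332423964791213
[439.2   4.6 197.   58.7  88.6] (282, 93, 74, 227)
shift [  0.5  -3.6 187.2] tool turn 0.1 now [442.5   4.  192.2]
```

Both end margins are about 8–9 mm, the nominal value being 8 mm. I'll grip the parked worn blue pad.

Request:
send_rows(targets="0.5 -2 60 0 0;0.5 -2 120 0 0;0.5 -2 165 0 0;0.5 -2 182 0 0;0.5 -2 187 0 0;0.5 -2 187 0 0;0.5 -2 187 0 0;0.5 -2 187 0 130;0.5 -2 187 0 130;0.5 -2 187 0 130;0.5 -2 187 0 130;0.5 -2 187 0 130;0.5 -2 187 0 130", newtons=40)

```text
time: 34.6
ee_pos: [0.4403, 0.0048, 0.0047]
tcp_rot: [179.9, -0.0, 88.7]
wrist_force: [-1.4, 0.5, 5.3]
opening: 0.0589
grasp_force: 43.5
```

Request:
send_rows(targets="0 0 -40 0 130;0 0 -100 0 130;0 0 -130 0 130;0 0 -130 0 130;0 0 -130 0 130")

```text
time: 35.22
ee_pos: [0.4392, 0.0048, 0.1324]
tcp_rot: [-179.9, 0.0, 88.8]
wrist_force: [-1.4, -0.0, -2.4]
opening: 0.0593
grasp_force: 45.5
```

```bash
python3 -c "
from h import *
go(446,272,5,101.2)"
```

```text
shift [267.3   1.2 127.4] tool turn -12.4 now [439.2   4.8 132.4]
```

Request:
send_rows(targets="267 1 0 -12.4 130;267 1 0 -12.4 130;267 1 0 -12.4 130;267 1 0 -12.4 130;267 1 0 -12.4 130;267 1 0 -12.4 130;267 1 0 -12.4 130;267 1 40 -12.4 130;267 1 80 -12.4 130;267 1 105 -12.4 130;267 1 118 -12.4 130;267 1 123 -12.4 130;267 1 126.5 -12.4 130;267 1 126.5 -12.4 130;267 1 126.5 -12.4 130;267 1 126.5 -12.4 130")

```text
time: 37.22
ee_pos: [0.4467, 0.2719, 0.0077]
tcp_rot: [180.0, -0.0, 101.2]
wrist_force: [1.3, -0.5, -3.1]
opening: 0.0592
grasp_force: 45.3
```

Still about 2 mm above the tray floor. I'll lower it, release and retreat towards the start pose.

Request:
send_rows(targets="0 0 2 0 130;0 0 2 0 130;0 0 2 0 130;0 0 2 0 0;0 0 2 0 0;0 0 2 0 0;0 0 2 0 0;0 0 -60 0 0;0 0 -120 0 0;0 0 -180 0 0;0 0 -235 0 0;0 -100 -235 0 0;0 -150 -235 0 0;0 -150 -235 0 0;0 -150 -235 0 0;0 -150 -235 0 0")

```text
time: 39.22
ee_pos: [0.2999, 0.2429, 0.2424]
tcp_rot: [180.0, -0.0, 101.2]
wrist_force: [-0.3, 0.0, 0.6]
opening: 0.0852
grasp_force: 0.0
```

```bash
python3 -c "
from h import *
cv2.imwrite('pics/topF.png',camera('top'));cv2.imwrite('pics/sideF.png',camera('side'))"
```

```text
(no output)
```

View pics/topF.png

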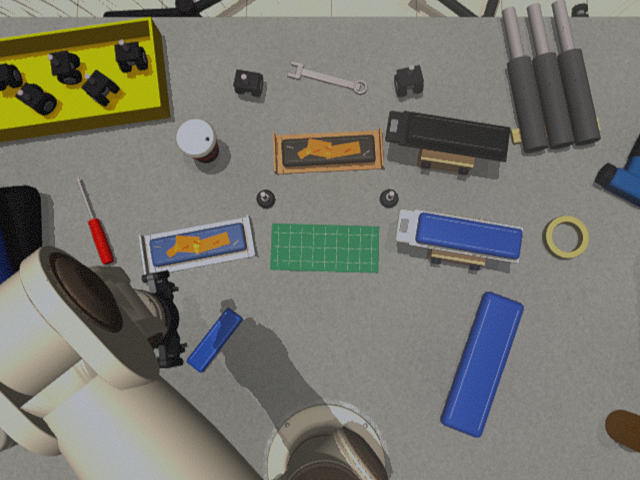

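View pics/sideF.png

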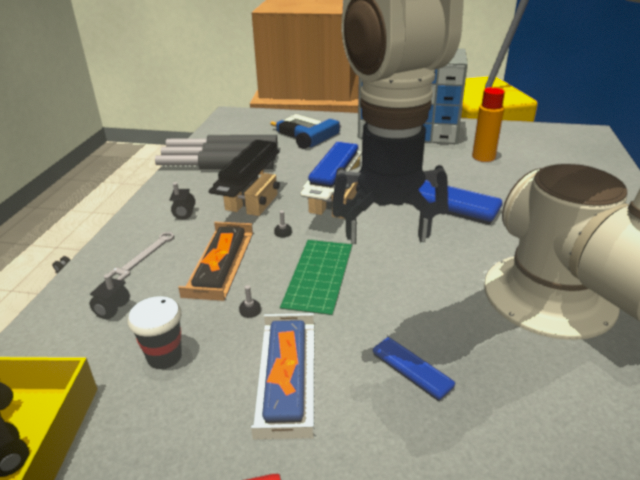

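The worn pads lie flat in the brown tray (329,151) and the white tray (198,245). The new pads are on their own arms, the cup still stands at (198,140), the mat is empty, and the gripper is clear of everything. I'll hand it in.

```bash
python3 -c "
from workcell import ticket
print(ticket.job_done())"
```

```text
the job is handed in; nothing more can be done
None
```

The job is handed in: new blue pad on the grey arm and new black pad on the black arm (both flat, about 2 mm off-centre across the seat), worn pads flat in the two trays, cup not moved, robot clock about 39 s; no verdict was returned.

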